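Fit the loose handle to an isolator and switch it on

ROBOT

A 6-joint arm with a two-finger parallel gripper is mounted at the origin on the work surface; the furniture and walls round the work are solid. World frame = base frame: x ahead of the robot, y to its left, z up, the work surface at z = 0. Lengths are in m, angles in rad, forces in N, time in s.
With the tool pointing down it reaches from about 0.375 to 0.9 m from the base axis. Payload 3.1 kg.
Tool frame: the origin (TCP) lies on the front face of the gripper's body, between the roots of the fingers; the fingertips stand 70 mm ahead of it and the grasp point (between the pads) lies 51 mm ahead of it; z points along the fingers, y is the line along which they close (so a half turn about z gives the same grasp; the last joint's range is limited). The gripper opens to 87 mm and grips with 3 to 60 N. Pads are 19 mm wide; open, the fingers measure 117 mm over their backs; the gripper's body (75 mm by 190 mm) begins 51 mm behind the grasp point.
Start: joints at [-1.494, 0.527, 1.433, -0, 1.181, -0.178], TCP at [0.158, -0.605, 0.292] pointing down, gripper open.
Joint ranges: [-3.08, 3.08], [-0.75, 2.2], [0.22, 2.44], [-1.43, 4.57], [0, 2.65], [-2.85, 2.85]. Speed limits (rad/s): [2.79, 2.79, 3.14, 3.14, 3.14, 3.14].

INTERFACE

Orientations are given as a unit quaternion [x, y, z, w].
In Python, from rig import robot, cams, ticket gives the robot as it stands. The module is installed in compiled form; this text tells all that it offers.
- The arm moves only by the shell command python3 -m crank 'ROWS' [FORCE]. ROWS is JSON, a list of rows, each a list of 7 numbers: the shift along the tool's x, y, z in cm, then the turn, a rotation vector about the tool's x, y, z in rad, then the closure, from 0 (fully open) to 1 (shut). A call has 1 to 5 rows; each row shifts and turns the commanded pose from where the row before left it, along the tool's axes as they then stand; what a row does not reach is not made up. A row lasts 1/8 s, in which the tool goes at most 62.5 mm and 10.7 degrees, less where a joint would pass 70% of its speed; a pose out of reach is approached as far as the arm can. A call is refused whole if a number of a shift passes 6.25 or a number of a turn 0.188, either way. A call with a gripper value outside its range is refused whole. The fingers move at their own pace and stop on an object; FORCE is the grip in N (left out, the last holds). Time passes only in rows, so rows that do not move let the fingers close. It gives the time, the measured TCP pose, the force, the opening and the grip force at its end, in the units of the state.
- robot.get_obs(): the state, without advancing time (a new reading comes with each control period).
- cams.camera(name): name is "side" or "top" or "wrist"; returns the picture (420x560x3 uint8, red, green, blue); there is no depth.
- cams.camera_info(name): a dict with "intrinsics" (3x3 intrinsics, pixels), "dist" ([k1, k2, p1, p2, k3] as OpenCV has them; the pictures are not rectified), "pose" (4x4, takes a point from camera to world coordinates). Camera axes: x right, y down, z forward; pixel columns grow to the right and rows downward; lengths in m; the calibration is good to about 2 mm. A picture is of the moment at which its call begins: read the wrist's pose just before it. camera_info takes no time and is no camera call; for the wrist camera it gives the pose at the moment of the call.
- ticket.hand_in(): hands the job in; it is judged then, once.
The state is a dict: "time": time; "q": joint angles; "joint_velocities": joint speeds; "joint_torque": joint torques, N m; "position": TCP position; "tool_rot": TCP orientation; "ft_force": force on the tool from outside, world axes, zero at the start; "moment": the same for the moment, N m; "grip_width": finger opening in m; "grip_force": force on a finger pad.
Only numpy, scipy, OpenCV 4.12 (cv2) and the standard library are available. Lean on these libraries where they do the work, as an engineer would, in place of code of your own. Each camera call takes 0.05 s, during which the arm holds its last target. There are 200 camera calls.

TASK

The rotary isolator is off and its red handle is parked on the grey post. Take the handle off the post, fit it fully down over the square drive shaft inside the isolator's black bezel, feeling for the angle at which it drops on, then turn it clockwise until the switch has snapped over and the white pointer stands at the green mark. Leave the handle upright and fully seated on the shaft, let go of it, and do not knock over or shift the things standing about.

Things in the scene. Friction and masses are not known exactly. Their poses are not given: they have to be found in the camera images.
- isolator: Rotary isolator: fixed grey box 100 x 100 x 75 mm, yellow face on top 77 mm above the bench. Origin: centre of its underside; z up, -x is the front edge with the marks (two cable plugs at +x). On the face a black round bezel, 18 mm high, 57 mm across outside, 46 inside; in it, on the vertical axis through the origin, the square steel drive shaft stands upright.
- shaft_top (a point): Centre of the drive shaft's top end, 94 mm above the bench (17 above the face, 1 below the bezel's rim). Shaft 14 mm square, the top 5 mm taper to 9. The point is fixed to the box and does not show the shaft's angle: with the switch off its flats stand anywhere up to 0.43 rad either side of the box's x and y axes, held by friction of about 0.06 N m.
- green_mark (a point): Green on mark on the yellow face, 42 mm from the axis, 30 deg to the +y side of straight front. The red off mark lies likewise 30 deg to the -y side. A small white pointer beside the bezel's foot turns with the contacts from red to green.
- contacts (a joint): Contacts and pointer, rad, clockwise seen from above: 0 off, 1.047 on, stops at both. A spring holds either end (0.2 N m) and snaps it over past the middle. The shaft has lost motion: 0.45 rad either side of its middle before it carries the contacts, so up to 0.9 rad may pass before they move and 1.9 in all with the socket's play; after the snap turn on to the stop if need be.
- handle: Loose red T handle, about 180 g, 62 mm high. Origin: centre of its foot's underside; z up. Foot: steel block 28 mm square, 20 high, with a square socket 16.2 mm wide, 18.5 deep, open below, sides along x and y; it fits the shaft at any quarter turn, within about 0.15 rad. On a misaligned shaft the foot stands 9 to 17 mm above the yellow face; fully seated it stands on the face.
- handle_grip (a point): Centre of the handle's red grip bar, 47 mm above its foot. Bar 90 mm along the handle's x, 16 mm thick along y, 30 mm high (32 to 62 mm above the foot); below it a round black neck 30 mm across.
- post: Fixed grey parking post, foot 60 mm square, 60 mm high; origin: centre of its underside. The handle stands on its top with the socket loosely over a steel pin 11 mm thick and 14 mm high: lift it straight up.
- spray_can: Bystander: red and white spray can, 59 mm across, 180 mm high, standing; origin at the centre of its underside.
- tape_measure: Bystander: yellow tape measure, 36 x 88 x 69 mm, standing; origin at the centre of its underside.
- wax_tin: Bystander: round green tin, 70 mm across, 38 mm high; origin at the centre of its underside.
There are look-alikes about, which are no part of the job. There is more than one size of the handle; the job needs the larger.

How it is judged:
By the outcome, as a careful person would: the job done as asked, in the order asked, and still so for the second after the job is handed in, with the robot touching nothing.
It also fails if it takes over 72 s, if anything falls off the work surface, if the arm or the gripper's body presses on something with over 40 N, if the wrist force passes 120 N, or if a joint passes its speed limit or range.

## Working session

There is one attempt and no reset: what is moved stays moved. The work goes in short steps, Python scripts to look and compute and a shell command to move; the robot and the scene stay as the last step left them, time stands still between calls to the robot, and variables do not carry over. Pictures are saved under pics/ and viewed, at most 10 in all, crops included, and the job is handed in when it is done.

```bash
mkdir -p pics; cat > h.py <<'E'
import numpy as np, cv2
from rig import robot, cams, ticket
from scipy.spatial.transform import Rotation as R
def snap(n,f):
    info=cams.camera_info(n); im=cams.camera(n); cv2.imwrite(f,im[:,:,::-1]); np.savez(f[:-4],K=info["intrinsics"],d=info["dist"],P=info["pose"],im=im); return im
def ray(f,u,v):
    z=np.load(f[:-4]+".npz"); p=cv2.undistortPoints(np.array([[[u,v]]],float),np.array(z["K"]),np.array(z["d"]))[0,0]
    P=z["P"]; return P[:3,3],P[:3,:3]@np.array([p[0],p[1],1])
def onz(f,u,v,h):
    o,d=ray(f,u,v); return o+d*(h-o[2])/d[2]
def proj(f,X):
    z=np.load(f[:-4]+".npz"); P=np.linalg.inv(z["P"]); return cv2.projectPoints(np.atleast_2d(np.array(X,float)),cv2.Rodrigues(P[:3,:3])[0],P[:3,3],np.array(z["K"]),np.array(z["d"]))[0][:,0]
E
python3 - <<'E'
from h import *
a=snap("top","pics/top.png");b=snap("side","pics/side.png");snap("wrist","pics/w0.png")
print(cams.camera_info("top")["pose"],cams.camera_info("side")["pose"]);print(robot.get_obs())
E
```

```text
[[ 2.96143611e-02 -9.95283788e-01  9.23751628e-02  2.94116694e-01]
 [-9.99560961e-01 -2.95740701e-02  1.80532000e-03  2.85955161e-02]
 [ 9.35103810e-04 -9.23880699e-02 -9.95722637e-01  1.55269490e+00]
 [ 0.00000000e+00  0.00000000e+00  0.00000000e+00  1.00000000e+00]] [[-0.21460209  0.40548893 -0.88855201  1.35062285]
 [ 0.97665318  0.08003539 -0.1993562   0.21409294]
 [-0.00972112 -0.9105894  -0.41319782  0.51217766]
 [ 0.          0.          0.          1.        ]]
{'time': 0.15, 'q': array([-1.49451098e+00,  5.28266225e-01,  1.43360450e+00, -3.96611239e-07,
        1.18138331e+00, -1.78522835e-01]), 'joint_velocities': array([ 1.31494407e-03, -5.40798842e-04, -3.68307259e-03, -1.13148269e-03,
       -3.08292178e-05,  8.33225714e-04]), 'joint_torque': array([ 3.14057252e-04, -4.40431309e+01, -1.76842296e+01,  6.33645128e-02,
        5.52469573e-02, -9.69049779e-05]), 'position': array([ 0.1575178 , -0.60436873,  0.29148908]), 'tool_rot': array([ 9.91894719e-01,  1.27059735e-01,  4.22619922e-05, -8.29610559e-04]), 'ft_force': array([ 0.50887425,  0.56093852, -1.27041159]), 'moment': array([-0.00662735, -0.00397749, -0.00493237]), 'grip_force': 0.0, 'grip_width': 0.0872660830386217}
```

View pics/top.png

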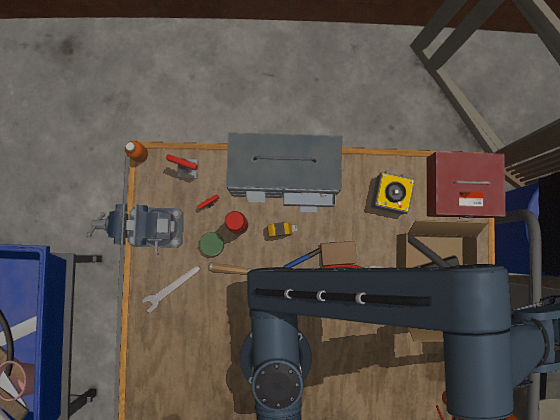

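View pics/side.png

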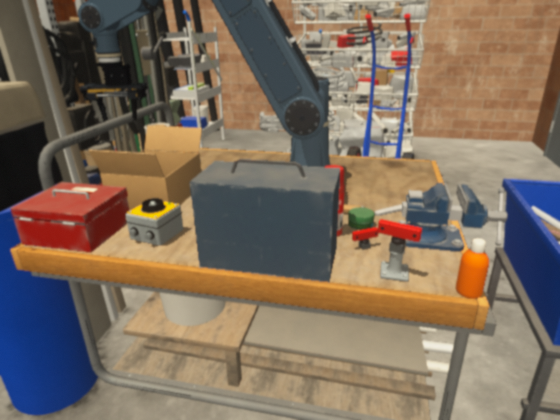

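Top view: isolator at about (395,192). Red T handles: one on the grey post at (182,161), and a smaller one at (207,201) nearer the robot. In the side view they are at (400,230) on the post and (365,235). The spray can is at (235,222), the tin at (211,244) and the tape at (281,229). I'm choosing the handle on the grey post and checking it in an enlarged crop.

```bash
python3 - <<'E'
from h import *
a=cv2.imread("pics/top.png");b=cv2.imread("pics/side.png")
A=cv2.resize(a[140:220,155:235],(400,400),interpolation=3);B=cv2.resize(a[160:224,364:428],(400,400),interpolation=3)
C=cv2.resize(b[205:285,340:430][:, :],(450,400),interpolation=3)[:200]
C=cv2.resize(b[205:285,340:500],(400,200));D=cv2.resize(b[190:250,115:195],(400,200))
cv2.imwrite("pics/c1.png",np.vstack([np.hstack([A,B]),np.hstack([C,D])]))
for n,u,v,h in [("iso",395,193,.09),("handle",182,161,.107),("small",207,201,.05),("can",235,219,.18),("tin",211,244,.038),("tape",281,229,.069)]: print(n,onz("pics/top.png",u,v,h).round(3))
E
```

```text
iso [ 0.482 -0.322  0.09 ]
handle [0.552 0.281 0.107]
small [0.447 0.213 0.05 ]
can [0.389 0.122 0.18 ]
tin [0.324 0.198 0.038]
tape [ 0.372 -0.002  0.069]
```

View pics/c1.png

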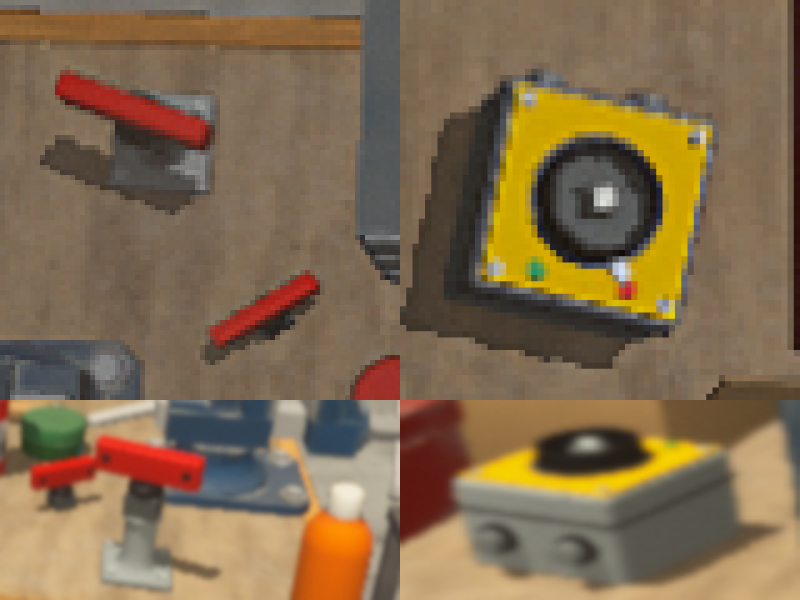

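```bash
python3 - <<'E'
from h import *
T="pics/top.png"
e1=onz(T,167.4,156.8,.122);e2=onz(T,196.6,166.6,.122);print(e1,e2,np.linalg.norm(e1-e2),(e1+e2)/2,np.arctan2(*(e1-e2)[1::-1]))
s=onz(T,396,191.5,.094);g=onz(T,385.8,203.2,.077);r=onz(T,400.2,206.4,.077);print(s,g,r,np.linalg.norm(g-s),np.linalg.norm(r-s),np.linalg.norm(g-r))
f=(g+r)/2-s;print("box yaw",np.arctan2(-f[1],-f[0]),"by marks",np.arctan2(*( (g-r)[1::-1]))-np.pi/2)
o=robot.get_obs();Rt=R.from_quat(o["tool_rot"]).as_matrix();P=cams.camera_info("wrist")["pose"]
print("cam in tool",Rt.T@(P[:3,3]-o["position"]),(Rt.T@P[:3,:3]).round(3))
# grey toolbox height: top corners
for u,v in [(228,134),(342,137),(341,186),(229,190)]: print(onz(T,u,v,.2).round(3))
print(proj("pics/side.png",[[.5,.1,.2],[.5,.1,.0],[.62,.17,.2],[.62,.17,0]]))
E
```

```text
[0.56050216 0.32030821 0.122     ] [0.53504768 0.23731229 0.122     ] 0.08681159595705783 [0.54777492 0.27881025 0.122     ] 1.2732082595265521
[ 0.4858353  -0.32415585  0.094     ] [ 0.4535389  -0.29901012  0.077     ] [ 0.44561619 -0.34068616  0.077     ] 0.044321158800363816 0.04668862472881569 0.04242242200603477
box yaw -0.11825380644170617 by marks -0.18786075191306462
cam in tool [ 0.07888339  0.00064957 -0.09214463] [[-0.001 -0.958 -0.286]
 [ 1.    -0.001  0.   ]
 [-0.    -0.286  0.958]]
[0.611 0.147 0.2  ]
[ 0.612 -0.154  0.2  ]
[ 0.482 -0.153  0.2  ]
[0.463 0.139 0.2  ]
[[317.97986347 174.76661959]
 [315.99159125 252.72616309]
 [345.28662869 198.1811942 ]
 [340.43089939 284.7316054 ]]
```

```bash
python3 -m crank '[[1,0,-3,0,0,0,0],[3.8,-1.9,-3,0,0,0,0],[4,-1.9,0,0,0,0,0],[4,-1.9,0,0,0,0,0],[4,-1.9,0,0,0,0,0]]' && python3 -m crank '[[4,-1.9,0,0,0,0,0],[4,-1.9,0,0,0,0,0],[4,-1.9,0,0,0,0,0],[4,-1.9,0,0,0,0,0],[4,-1.9,0,0,0,0,0]]' && python3 -m crank '[[2,-1.7,0,0,0,0,0],[0,0,2,0,0,0,0],[0,0,0,0,0,0,0]]'
python3 - <<'E'
from h import *
snap("wrist","pics/w1.png")
E
```

```text
time: 0.78
position: [0.3018, -0.4878, 0.3521]
tool_rot: [0.992, 0.127, 0.0, -0.0]
ft_force: [0.3, -1.1, -0.6]
grip_width: 0.087
grip_force: 0.0
time: 1.4
position: [0.4715, -0.3454, 0.352]
tool_rot: [0.992, 0.127, -0.0, -0.0]
ft_force: [0.5, 0.2, -0.6]
grip_width: 0.0872
grip_force: 0.0
time: 1.78
position: [0.4851, -0.3239, 0.3306]
tool_rot: [0.992, 0.127, -0.001, -0.002]
ft_force: [-0.4, 1.1, -0.4]
grip_width: 0.0869
grip_force: 0.0
```

View pics/w1.png

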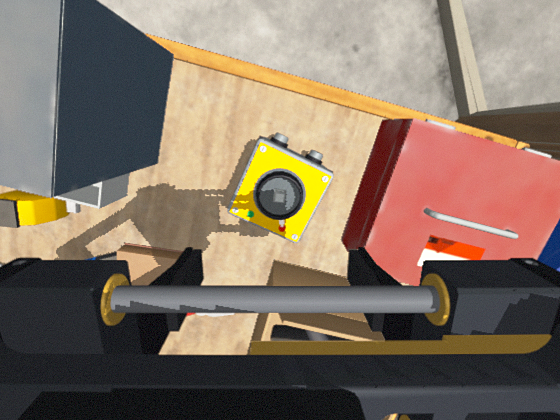

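Wrist view: isolator with shaft near (279,194), green mark (250,214), red mark (282,228). I'm enlarging it for the shaft angle.

```bash
python3 - <<'E'
from h import *
a=cv2.imread("pics/w1.png")
cv2.imwrite("pics/c2.png",cv2.resize(a[160:240,230:330],(800,640),interpolation=3)[:600])
E
```

```text
(no output)
```

View pics/c2.png

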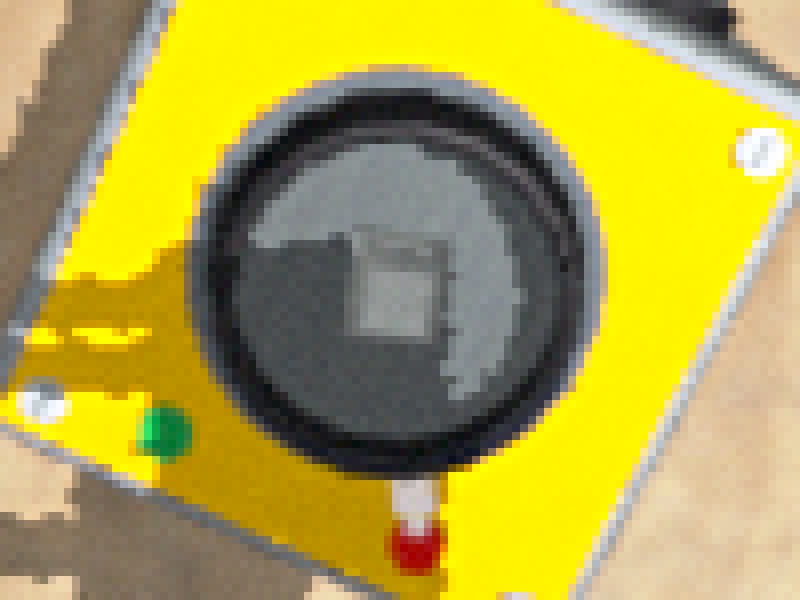

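```bash
python3 - <<'E'
from h import *
W="pics/w1.png"
p=lambda u,v,h:onz(W,230+(u+.5)/8-.5,160+(v+.5)/8-.5,h)
c=[p(370,270,.094),p(435,275,.094),p(428,338,.094),p(362,333,.094)]
print(np.mean(c,0),[ (np.linalg.norm(c[i]-c[i-1]).round(4),np.arctan2(*(c[i]-c[i-1])[1::-1]).round(3)) for i in range(4)])
m=p(398,268,.095);print("bezel",m)
g=p(166,432,.077);r=p(416,548,.077);print(g,r,np.linalg.norm(g-r),"yaw",np.arctan2(*((g-r)[1::-1]))-np.pi/2)
b=np.arctan2(*((g-r)[1::-1]))-np.pi/2
ax=(g+r)/2+.042*np.cos(np.pi/6)*np.array([np.cos(b),np.sin(b),0]);print("axis by marks",ax)
e=[p(350,228,.089),p(448,240,.089)];print(e[1]-e[0],np.arctan2(*(e[1]-e[0])[1::-1]))
print(robot.get_obs()["q"])
E
```

```text
[ 0.48776911 -0.32837467  0.094     ] [(np.float64(0.0092), np.float64(0.132)), (np.float64(0.0092), np.float64(-1.394)), (np.float64(0.0092), np.float64(-2.986)), (np.float64(0.0094), np.float64(1.748))]
bezel [ 0.49301398 -0.32686417  0.095     ]
[ 0.45577067 -0.30051849  0.077     ] [ 0.44738208 -0.34202978  0.077     ] 0.042350390461960014 yaw -0.19939438911326146
axis by marks [ 0.48722877 -0.32847876  0.077     ]
[ 0.00185159 -0.01399243  0.        ] -1.439232687058415
[-7.80776777e-01  4.29670977e-01  1.49093440e+00 -1.26286962e-04
  1.22321820e+00  5.34987871e-01]
```

```bash
python3 -m crank '[[0,0,-1,0,0,-0.17,0],[0,0,-1,0,0,-0.17,0],[0,0,-1,0,0,-0.17,0],[0,0,0,0,0,-0.17,0],[0,0,0,0,0,-0.17,0]]' && python3 -m crank '[[2,-0.4,0,0,0,-0.17,0],[5,-1,0,0,0,0,0],[5,-1,0,0,0,0,0],[5,-1,0,0,0,0,0],[5,-1,0,0,0,0,0]]' && python3 -m crank '[[5,-1,0,0,0,0,0],[5,-1,0,0,0,0,0],[5,-1,0,0,0,0,0],[5,-1,0,0,0,0,0],[5,-1,0,0,0,0,0]]' && python3 -m crank '[[5,-1,0,0,0,0,0],[5,-1,0,0,0,0,0],[2.5,-0.3,2,0,0,0,0],[0,0,3,0,0,0,0],[0,0,0,0,0,0,0]]'
python3 - <<'E'
from h import *
im=snap("wrist","pics/w2.png")
o=robot.get_obs();print(o["position"],o["q"],o["tool_rot"],o["ft_force"])
E
```

```text
time: 2.45
position: [0.4855, -0.3259, 0.3634]
tool_rot: [0.85, 0.527, 0.0, 0.001]
ft_force: [-0.8, -0.7, 0.1]
grip_width: 0.0871
grip_force: 0.0
time: 3.08
position: [0.5114, -0.1017, 0.3632]
tool_rot: [0.804, 0.594, 0.001, 0.001]
ft_force: [0.5, -0.4, -0.5]
grip_width: 0.0869
grip_force: 0.0
time: 3.7
position: [0.5368, 0.1523, 0.3633]
tool_rot: [0.804, 0.595, 0.001, 0.001]
ft_force: [0.6, -0.1, 0.2]
grip_width: 0.087
grip_force: 0.0
time: 4.32
position: [0.5497, 0.2771, 0.3104]
tool_rot: [0.804, 0.595, -0.002, -0.001]
ft_force: [0.3, -0.7, -1.1]
grip_width: 0.0869
grip_force: 0.0
[0.55070389 0.27708971 0.3120983 ] [ 2.85142824e-01  4.95436535e-01  1.43189603e+00 -3.95580507e-05
  1.21585292e+00  5.81805495e-01] [ 8.03839629e-01  5.94845539e-01 -7.53995367e-04 -2.57123773e-04] [ 1.08504252 -0.43741274 -0.12492285]
```

View pics/w2.png

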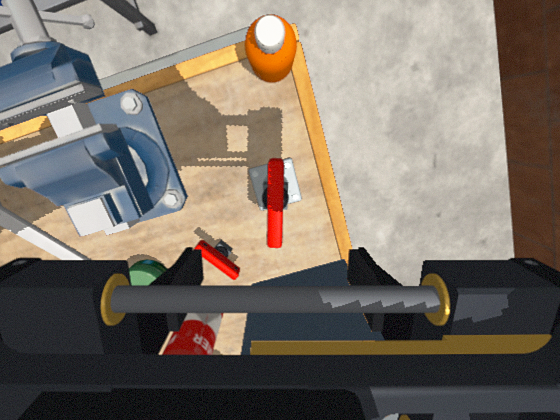

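```bash
python3 - <<'E'
from h import *
W="pics/w2.png";im=np.load("pics/w2.npz")["im"].astype(int)
m=(im[...,0]>90)&(im[...,1]<60)&(im[...,2]<60)
for v in range(154,252,6):
    u=np.where(m[v,255:300])[0]+255; print(v,u.min() if len(u) else 0,u.max() if len(u) else 0,int(im[v,275,0]))
a=onz(W,275,247,.122);b=onz(W,275.5,170,.122);d=(b-a)/np.linalg.norm(b-a)
print(a,"centre",a+.045*d,"yaw",np.arctan2(d[1],d[0]),np.linalg.norm(onz(W,275.5,158,.122)-a))
o=robot.get_obs();Rt=R.from_quat(o["tool_rot"]).as_matrix();print("tool delta",Rt.T@(a+.045*d-o["position"]), "toolx yaw",np.arctan2(Rt[1,0],Rt[0,0]))
E
```

```text
154 0 0 136
160 269 282 124
166 268 283 161
172 268 283 164
178 268 283 163
184 268 283 163
190 267 283 160
196 267 282 163
202 267 283 158
208 267 282 162
214 268 281 253
220 268 281 253
226 268 281 253
232 268 281 253
238 267 281 253
244 268 281 253
250 0 0 229
[0.53799051 0.23914401 0.122     ] centre [0.55141978 0.28209345 0.122     ] yaw 1.2677509323708818 0.08957035375428068
tool delta [ 0.00516674 -0.00052895  0.19009455] toolx yaw 1.2741480267375151
```

```bash
python3 -m crank '[[0.5,0,4,0,0,0,0],[0,0,4,0,0,0,0],[0,0,4,0,0,0,0],[0,0,2.5,0,0,0,0],[0,0,0.9,0,0,0,0]]' && python3 -m crank '[[0,0,0,0,0,0,0.5],[0,0,0,0,0,0,1],[0,0,0,0,0,0,1],[0,0,0,0,0,0,1],[0,0,0,0,0,0,1]]' 55 && python3 -m crank '[[0,0,0,0,0,0,1],[0,0,0,0,0,0,1],[0,0,0,0,0,0,1]]'
```

```text
time: 5.0
position: [0.553, 0.2817, 0.1584]
tool_rot: [0.804, 0.595, 0.0, 0.0]
ft_force: [0.3, -0.3, -0.7]
grip_width: 0.0869
grip_force: 0.0
time: 5.62
position: [0.5522, 0.2824, 0.1586]
tool_rot: [0.804, 0.595, 0.0, 0.0]
ft_force: [0.8, 0.6, -0.4]
grip_width: 0.0449
grip_force: 0.0
time: 6.0
position: [0.5511, 0.2827, 0.159]
tool_rot: [0.804, 0.595, -0.001, -0.001]
ft_force: [-4.8, 1.0, 7.6]
grip_width: 0.0161
grip_force: 94.0
```

```bash
python3 -m crank '[[0,0,-0.5,0,0,0,1],[0,0,-1,0,0,0,1],[0,0,-1.5,0,0,0,1],[0,0,-3,0,0,0,1],[0,0,-4,0,0,0,1]]' 55 && python3 -m crank '[[0,0,-5,0,0,0,1],[0,0,-5,0,0,0,1],[-3,0.6,-2,0,0,0,1],[-5,1,-1,0,0,0,1],[-5,1,0,0,0,0,1]]' && python3 -m crank '[[-5,1,0,0,0,0,1],[-5,1,0,0,0,0,1],[-5,1,0,0,0,0,1],[-5,1,0,0,0,0,1],[-5,1,0,0,0,0,1]]' && python3 -m crank '[[-5,1,0,0,0,0,1],[-5,1,0,0,0,0,1],[-5,1,0,0,0,0,1],[-5,1,0,0,0,0,1],[-2.2,0.4,0,0,0,0,1]]' && python3 -m crank '[[0,0,1,0,0,-0.15,1],[0,0,4,0,0,-0.15,1],[0,0,4,0,0,-0.15,1],[0,0,2,0,0,0,1],[0,0,0,0,0,0,1]]'
python3 - <<'E'
from h import *
im=snap("wrist","pics/w3.png");snap("side","pics/s3.png")
o=robot.get_obs();Rt=R.from_quat(o["tool_rot"]).as_matrix()
print(o["position"],o["q"],o["ft_force"],"yaw",np.arctan2(Rt[1,0],Rt[0,0]),"delta",Rt.T@(np.array([.4875,-.3284,.094])-o["position"]))
A=cv2.imread("pics/w3.png");B=cv2.resize(cv2.imread("pics/s3.png")[100:240,80:260],(560,436))
cv2.imwrite("pics/c3.png",cv2.resize(np.vstack([A,B]),(0,0),fx=.7,fy=.7))
E
```

```text
time: 6.62
position: [0.5517, 0.2821, 0.259]
tool_rot: [0.804, 0.595, -0.001, -0.0]
ft_force: [0.6, -0.6, -1.6]
grip_width: 0.0157
grip_force: 104.1
time: 7.25
position: [0.5391, 0.1493, 0.3905]
tool_rot: [0.803, 0.596, 0.002, 0.001]
ft_force: [0.4, -0.3, -2.6]
grip_width: 0.0157
grip_force: 104.1
time: 7.88
position: [0.5134, -0.1049, 0.3893]
tool_rot: [0.804, 0.595, 0.0, 0.001]
ft_force: [0.5, -0.6, -1.1]
grip_width: 0.0159
grip_force: 104.1
time: 8.5
position: [0.4906, -0.3312, 0.389]
tool_rot: [0.804, 0.594, -0.0, 0.001]
ft_force: [0.8, 0.9, -1.7]
grip_width: 0.016
grip_force: 104.1
time: 9.12
position: [0.4907, -0.3271, 0.277]
tool_rot: [0.65, 0.76, 0.0, -0.002]
ft_force: [1.1, -0.1, -2.3]
grip_width: 0.0158
grip_force: 104.1
[ 0.49185922 -0.32839864  0.27933924] [-7.77596566e-01  4.96637461e-01  1.53392073e+00  2.63402655e-04
  1.10962013e+00 -9.32142459e-01] [ 0.46291195 -0.37259997 -1.42266791] yaw 1.7252246580366575 delta [ 0.00085356 -0.00449894  0.18533394]
```

View pics/c3.png

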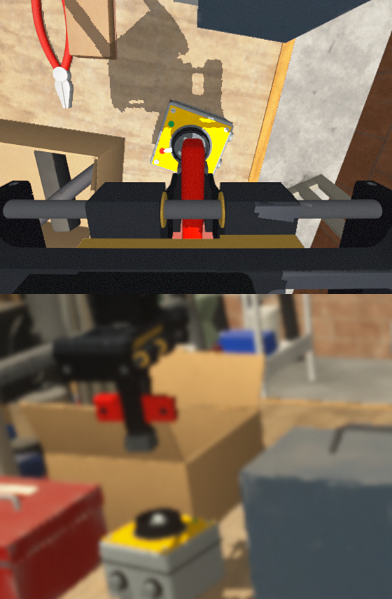

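Wrist view (upper): the handle is held by its bar, with the isolator at about (190,145) beyond it. Side view (lower): the handle is upright at (135,410) above the bezel. I'm centring and going down to feel.

```bash
python3 -m crank '[[0.1,-0.4,2,0,0,0,1],[0,0,2,0,0,0,1],[0,0,2,0,0,0,1],[0,0,1.2,0,0,0,1],[0,0,0,0,0,0,1]]'; python3 -m crank '[[0,0,0,0,0,0,1]]'
python3 - <<'E'
from h import *
P=[]
for i in range(4):
    snap("wrist","pics/w4.png");o=robot.get_obs();P.append(np.r_[o["position"],o["ft_force"]])
print(np.mean(P,0).round(4),np.std(P,0).round(4))
Rt=R.from_quat(o["tool_rot"]).as_matrix();print(Rt.T@(np.array([.4875,-.3284,.094])-np.mean(P,0)[:3]))
E
```

```text
time: 9.85
position: [0.4874, -0.3281, 0.2065]
tool_rot: [0.651, 0.759, 0.0, -0.0]
ft_force: [0.1, 0.3, -2.3]
grip_width: 0.0159
grip_force: 104.1
time: 9.98
position: [0.4878, -0.3286, 0.2073]
tool_rot: [0.651, 0.759, -0.0, 0.001]
ft_force: [0.6, -0.2, -2.8]
grip_width: 0.016
grip_force: 104.1
[ 0.4877 -0.3285  0.2072  0.2044 -0.2584 -2.2897] [1.000e-04 1.000e-04 1.000e-04 4.134e-01 5.097e-01 1.880e-01]
[ 0.00021378 -0.00025055  0.11319338]
```

Centred. Descending gently.

```bash
python3 -m crank '[[0,0,0.6,0,0,0,1],[0,0,0.4,0,0,0,1],[0,0,0.3,0,0,0,1],[0,0,0,0,0,0,1]]'; python3 -m crank '[[0,0,0.3,0,0,0,1],[0,0,0.2,0,0,0,1],[0,0,0,0,0,0,1]]';python3 -m crank '[[0,0,0.2,0,0,0,1],[0,0,0,0,0,0,1]]'
```

```text
time: 10.68
position: [0.4871, -0.328, 0.1928]
tool_rot: [0.651, 0.759, 0.0, -0.001]
ft_force: [-0.7, 0.7, -1.0]
grip_width: 0.0158
grip_force: 104.1
time: 11.05
position: [0.487, -0.3273, 0.1882]
tool_rot: [0.651, 0.759, 0.0, -0.001]
ft_force: [0.2, 3.7, 0.0]
grip_width: 0.0157
grip_force: 96.5
time: 11.3
position: [0.4871, -0.3272, 0.1859]
tool_rot: [0.651, 0.759, 0.001, -0.001]
ft_force: [0.5, 4.4, -0.4]
grip_width: 0.0157
grip_force: 89.0
```

```bash
python3 -m crank '[[0.1,0,0,0,0,0,1],[0,0,0.2,0,0,0,1],[0,0,0,0,0,0,1]]'; python3 -m crank '[[0,0,0.3,0,0,0,1],[0,0,0,0,0,0,1]]';python3 -m crank '[[0,0,0.3,0,0,0,1],[0,0,0,0,0,0,1]]'
```

```text
time: 11.68
position: [0.4868, -0.327, 0.1838]
tool_rot: [0.651, 0.759, -0.0, -0.0]
ft_force: [0.2, 3.4, -1.5]
grip_width: 0.0163
grip_force: 89.0
time: 11.92
position: [0.4868, -0.3269, 0.1808]
tool_rot: [0.651, 0.759, 0.0, -0.001]
ft_force: [-0.4, 3.5, -2.7]
grip_width: 0.016
grip_force: 89.0
time: 12.18
position: [0.4869, -0.3269, 0.1779]
tool_rot: [0.651, 0.759, 0.0, -0.0]
ft_force: [-0.8, 4.5, -1.7]
grip_width: 0.0162
grip_force: 89.0
```

Foot is sliding on at the first angle. Press to the face.

```bash
python3 -m crank '[[0.1,0,0.2,0,0,0,1],[0,0,0,0,0,0,1]]'; python3 -m crank '[[0,0,0.2,0,0,0,1],[0,0,0,0,0,0,1]]'; python3 -m crank '[[0,0,0.1,0,0,0,1],[0,0,0,0,0,0,1]]'
```

```text
time: 12.42
position: [0.487, -0.3265, 0.1763]
tool_rot: [0.651, 0.759, -0.0, 0.0]
ft_force: [-0.5, 2.6, -0.6]
grip_width: 0.0159
grip_force: 89.4
time: 12.68
position: [0.4871, -0.3264, 0.1762]
tool_rot: [0.65, 0.76, -0.0, 0.001]
ft_force: [-3.6, 4.5, 10.9]
grip_width: 0.0159
grip_force: 90.7
time: 12.92
position: [0.4871, -0.3264, 0.1762]
tool_rot: [0.65, 0.76, -0.0, 0.001]
ft_force: [-4.2, 5.5, 15.5]
grip_width: 0.0158
grip_force: 91.4
```

```bash
python3 -m crank '[[0,0,-0.2,0,0,0.15,1],[0,0,0,0,0,0.15,1],[0,0,0,0,0,0.15,1],[0,0,0,0,0,0.15,1],[0,0,0,0,0,0.15,1]]' 60; python3 -m crank '[[0,0,0,0,0,0.15,1],[0,0,0,0,0,0.15,1],[0,0,0,0,0,0.15,1],[0,0,0,0,0,0,1]]'
python3 - <<'E'
from h import *
o=robot.get_obs();Rt=R.from_quat(o["tool_rot"]).as_matrix();print("yaw",np.arctan2(Rt[1,0],Rt[0,0]),o["moment"],o["q"][5],o["ft_force"])
E
```

```text
time: 13.55
position: [0.488, -0.3264, 0.1765]
tool_rot: [0.885, 0.466, 0.001, 0.001]
ft_force: [1.2, 4.9, 3.5]
grip_width: 0.0159
grip_force: 92.9
time: 14.05
position: [0.4882, -0.3268, 0.1765]
tool_rot: [0.966, 0.26, 0.001, 0.002]
ft_force: [1.4, 4.4, 5.7]
grip_width: 0.0159
grip_force: 93.1
yaw 0.5266610071074697 [ 0.80140116 -0.28090697  0.10815817] 0.2632912121305285 [1.38537082 4.4308178  5.66703363]
```

```bash
M='from h import *
o=robot.get_obs();Rt=R.from_quat(o["tool_rot"]).as_matrix();print("yaw",np.arctan2(Rt[1,0],Rt[0,0]),o["moment"],o["ft_force"])'
python3 -m crank '[[0,0,0,0,0,0.15,1],[0,0,0,0,0,0.15,1],[0,0,0,0,0,0,1]]' >/dev/null; python3 -c "$M"; python3 -m crank '[[0,0,0,0,0,0.15,1],[0,0,0,0,0,0.1,1],[0,0,0,0,0,0,1]]' >/dev/null; python3 -c "$M"; python3 -m crank '[[0,0,0,0,0,0.1,1],[0,0,0,0,0,0.1,1],[0,0,0,0,0,0,1]]'; python3 -c "$M"
python3 - <<'E'
from h import *
snap("wrist","pics/w5.png");snap("top","pics/t5.png")
A=cv2.imread("pics/w5.png");B=cv2.imread("pics/t5.png")[160:230,350:440]
cv2.imwrite("pics/c5.png",np.vstack([A[60:290],cv2.resize(B,(560,350),interpolation=3)]))
E
```

```text
yaw 0.22751216666336854 [ 0.59792413 -0.31951683 -0.02704277] [1.50807452 2.34041882 4.93648973]
yaw -0.021070633965895695 [ 0.08851787 -0.11413026 -0.04956842] [ 0.97669695 -0.20207365  5.4716493 ]
time: 15.18
position: [0.488, -0.328, 0.1764]
tool_rot: [0.994, -0.11, 0.002, 0.002]
ft_force: [0.4, 0.8, 4.4]
grip_width: 0.0158
grip_force: 94.1
yaw -0.22076800187042545 [ 0.07631781 -0.08512799  0.03862973] [0.37891922 0.79212565 4.41690194]
```

View pics/c5.png

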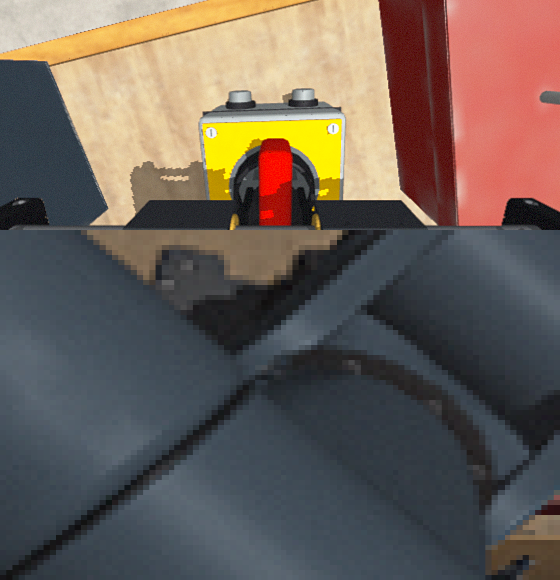

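```bash
M='from h import *
o=robot.get_obs();Rt=R.from_quat(o["tool_rot"]).as_matrix();print("yaw",np.arctan2(Rt[1,0],Rt[0,0]),o["moment"],o["ft_force"])'
python3 -m crank '[[0,0,0,0,0,0.1,1],[0,0,0,0,0,0,1]]' >/dev/null; python3 -c "$M"; python3 -m crank '[[0,0,0,0,0,0.05,1],[0,0,0,0,0,0,1]]' >/dev/null; python3 -c "$M"
```

```text
yaw -0.32060805553763827 [ 0.12070831 -0.2488669   0.0754757 ] [1.94351711 0.04495162 5.47285256]
yaw -0.36921660616549 [ 0.15856098 -0.25324291  0.21676406] [1.60372095 0.68388563 5.71233928]
```

```bash
M='from h import *
o=robot.get_obs();Rt=R.from_quat(o["tool_rot"]).as_matrix();print("yaw",np.arctan2(Rt[1,0],Rt[0,0]),o["moment"],o["ft_force"])'
python3 -m crank '[[0,0,0,0,0,0.05,1],[0,0,0,0,0,0,1]]' >/dev/null; python3 -c "$M"; python3 -m crank '[[0,0,0,0,0,0.05,1],[0,0,0,0,0,0,1]]' >/dev/null; python3 -c "$M"
```

```text
yaw -0.41888893476380706 [ 0.00708122 -0.29868996  0.35244191] [1.74534279 0.23462986 5.10878837]
yaw -0.46796260755683283 [-0.02406577 -0.34297292  0.60994944] [ 2.32707633 -0.77514599  5.46443188]
```

```bash
python3 -m crank '[[0,0,0,0,0,-0.12,1],[0,0,0,0,0,0,1],[0,0,0,0,0,0,0.5],[0,0,0,0,0,0,0],[0,0,0,0,0,0,0]]' && python3 -m crank '[[0,0,0,0,0,0,0],[0,0,0,0,0,0,0],[0,0,0,0,0,0,0],[0,0,0,0,0,0,0]]' && python3 -m crank '[[0,0,-1,0,0,0,0],[0,0,-3,0,0,0,0],[0,0,-4,0,0,0,0],[0,0,-5,0,0,0,0],[0,0,-3,0,0,0,0]]' && python3 -m crank '[[-4,0,0,0,0,0,0],[-4,0,0,0,0,0,0],[-4,0,0,0,0,0,0],[0,0,0,0,0,0,0]]'
python3 - <<'E'
from h import *
snap("wrist","pics/w6.png");snap("side","pics/s6.png")
A=cv2.imread("pics/w6.png");B=cv2.imread("pics/s6.png")[150:290,110:450]
cv2.imwrite("pics/c6.png",np.vstack([A[:330],cv2.resize(B,(560,230),interpolation=3)]))
E
```

```text
time: 16.9
position: [0.4863, -0.326, 0.1746]
tool_rot: [0.984, -0.176, -0.001, -0.0]
ft_force: [-0.4, -0.8, 0.0]
grip_width: 0.038
grip_force: 0.0
time: 17.4
position: [0.4869, -0.3261, 0.1752]
tool_rot: [0.984, -0.177, -0.0, -0.0]
ft_force: [-0.2, -0.2, -0.5]
grip_width: 0.0772
grip_force: 0.0
time: 18.02
position: [0.4874, -0.3266, 0.3389]
tool_rot: [0.984, -0.177, 0.002, 0.001]
ft_force: [0.9, -0.1, -0.1]
grip_width: 0.0871
grip_force: 0.0
time: 18.52
position: [0.3722, -0.2827, 0.3358]
tool_rot: [0.984, -0.177, -0.001, -0.0]
ft_force: [0.1, 0.4, 0.0]
grip_width: 0.087
grip_force: 0.0
```

View pics/c6.png

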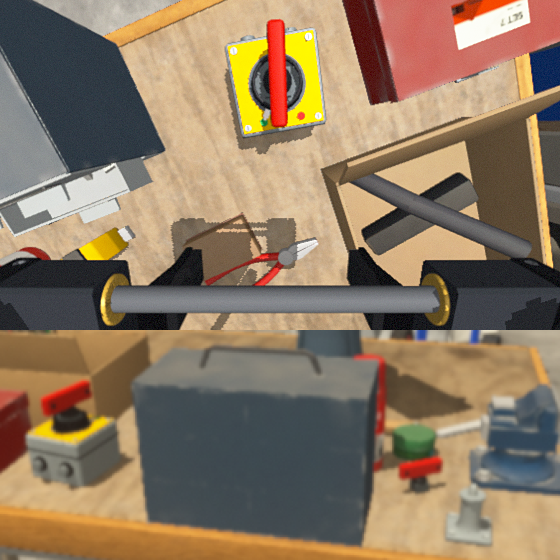

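Wrist view: the handle is on the shaft with the red mark bare at (301,116), and the pointer and green mark are at about (264,120). Side view: the handle is upright on the isolator at (65,400) and the bystanders are standing. I'm taking one close crop to confirm the pointer and seating.

```bash
python3 - <<'E'
from h import *
A=cv2.imread("pics/w6.png")
cv2.imwrite("pics/c7.png",cv2.resize(A[10:145,215:335],(533,600),interpolation=3))
c=[.4875,-.3284];y=-.37
for h in(.139,.147): 
  d=np.array([np.cos(y),np.sin(y)])*.045; print(h,proj("pics/w6.png",[[*(c-d),h],[*(c+d),h]]))
E
```

```text
0.139 [[276.56293144 126.96588808]
 [278.06663464  16.94042692]]
0.147 [[276.61161531 126.97451084]
 [278.16717339  13.51266134]]
```

View pics/c7.png

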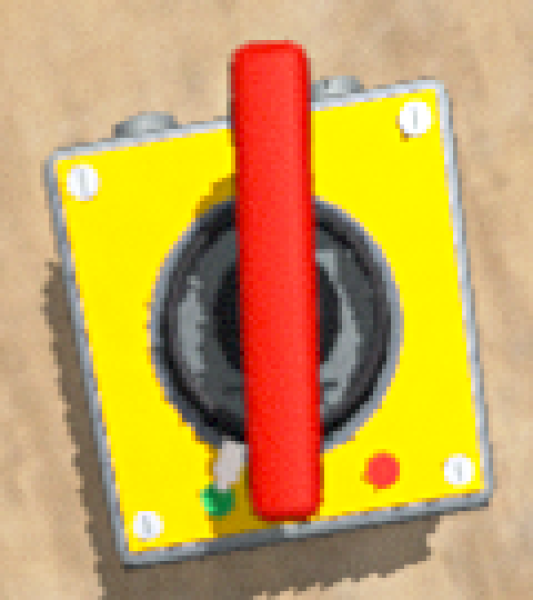

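The crop shows the white pointer at the green mark (228,470), the red mark bare at (382,470), and the bar's ends where a seated, upright handle should have them. Handing in.

```bash
python3 -c "
from rig import ticket
print(ticket.hand_in())"
```

```text
the job is handed in; nothing more can be done
None
```

The handle is seated upright on the isolator shaft and turned clockwise to the stop. The pointer stands at the green mark, the handle is released, the bystanders in view are still standing, and the job was handed in at about 18.6 s.

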